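Feed a bearing into the parts washer under its sprung flap

TASK

Load the steel bearing into the bench parts washer: press the pedal beside the mouth down with one fingertip to hold the sprung splash flap open, and, while it is held, push the bearing with the other fingertip along the deck and under the flap until it slides down into the basket, then back away so that the flap springs shut. Do not pick the bearing up, do not let it shove the flap open by itself, and leave the brass plug, bottle, socket and screwdriver where they are.

Things in the scene. Friction and masses are not known exactly. Their poses are not given: they have to be found in the camera images.
- washer: Grey bench parts washer, fixed, at a new place and yaw each time. Origin on the bench straight below the flap's axle, midway across the mouth; x points inwards (the way to push), y left seen from the robot, z up; lengths below are in this frame. Its flat steel deck, top 75 mm above the bench, runs from x = -150 to -20 mm (the sill) and y = -120 to +56 mm.
- mouth (a point): Middle of the mouth, below the axle, at deck height. The mouth is 100 mm wide (y -50 to +50) between two upright hood cheeks 6 mm thick, x -15 to 60 mm, 155 mm tall. Hood roof only from x = 15 to 60 mm, top 157 mm above the bench; before it all is open above. The 10 mm thick axle lies along y at x = 0, 143 mm above the bench, y -50 to +142 mm.
- sill (a point): Middle of the sill, the deck's inner edge, at deck height, 20 mm before the axle. The bearing tips over it once its middle is 5 to 20 mm past (it may cling a little to the fingertip), and slides down a polished slippery steel slide (50, then 25 degrees, 100 mm wide) into the basket.
- basket (a point): Middle of the floor of the open steel basket behind the hood: x 40 to 186, y -81 to 81 mm, floor 6 mm and walls 45 mm above the bench.
- flap (a joint): Sprung splash flap and its pedal, one rigid steel part on the axle. 0 rad = shut: the flap (94 mm wide, 60 long, 4 thick) hangs straight down over the mouth, lower edge 8 mm above deck level. Grows as the pedal is pressed down and the flap swings in and up; stop at 1.7. Closing torque 0.2 (shut) to 0.4 N m (1.5 to 7 N at the fingertip). The bearing passes freely from about 0.75 rad.
- pedal (a point): On the pedal's upper face, mid-width, 120 mm from the axle. Flat plate 4 mm thick, y 62 to 140 mm, 135 mm long from the axle towards the robot, left of the deck, nothing below it; shut, it slopes up 20 degrees to the robot, end 189 mm above the bench. Pressed to 85 mm height at 118 mm before the axle: flap at 0.8 rad; a tip moved inwards at that height slides along it and opens it more.
- flap_edge (a point): Middle of the flap's lower edge, 60 mm from the axle.
- bearing: Steel ball bearing lying flat on the deck in front of the mouth: a disc 50 mm across and 20 mm tall with a dark 22 mm bore in the middle, 0.14 to 0.28 kg. Origin at the centre of its underside. It starts 62 to 85 mm in front of the axle and up to 18 mm to either side of the mouth's middle.
- plug: Brass hexagon plug standing on the deck's right-hand part, 24 mm wide, 34 mm tall; origin at the centre of its underside. Leave alone.
- fluid: White plastic bottle, 60 mm across, 160 mm tall, on the bench right of the washer; origin at the centre of its underside. Leave alone.
- socket: Dark steel deep socket standing on the bench right of the washer, 32 mm across, 78 mm tall; origin at the centre of its underside. Leave alone.
- driver: Screwdriver with a red handle lying on the bench left of the washer, about 200 mm long, tip pointing away from the robot. Leave alone.
Not all that is in view belongs to the job. Leave any green or pink look-alike of the bearing alone.

How it is judged:
On the way, in this order (a step that is already met when the one before it is completed fails the run):
1. a finger holds the flap open (at least 0.6 rad) while the bearing is still on the deck outside (value of joint flap above 0.6 rad and contact force between the fingers and flap above 0.3 N and x of bearing in the frame of washer below -0.035 m and height (world z) of bearing above 0.07 m), for 0.1 s.
2. the bearing has gone over the sill and under the flap while a finger still holds the flap open (value of joint flap above 0.6 rad and contact force between the fingers and flap above 0.3 N and x of bearing in the frame of washer above -0.005 m), for 0.05 s.
At the end, for the whole second after the job is handed in: The bearing lies at rest in the basket beyond the flap (its origin inside the basket's walls or on the foot of the slide at least 25 mm beyond the axle, less than 40 mm above the bench) and the flap is shut (below 0.06 rad) (x of bearing in the frame of washer between 0.025 and 0.186 m and y of bearing in the frame of washer between -0.081 and 0.081 m and height (world z) of bearing below 0.04 m and linear speed of bearing below 0.02 m/s and value of joint flap below 0.06 rad); the robot touches nothing.
It fails at once if the bearing is lifted off the deck by more than 12 mm (height (world z) of bearing above 0.087 m).
It fails at once if the bearing shoves the flap while no finger holds it (contact force between bearing and flap above 1 N and not (contact force between the fingers and flap above 0.1 N)).
It fails at once if the plug, bottle, socket or screwdriver is moved by more than 20 mm (distance of any of plug, fluid, socket, driver from where it was at the start of the episode above 0.02 m).
It also fails if it takes over 40 s, if anything falls off the work surface, if the arm or the gripper's body presses on something with over 40 N, if the wrist force passes 120 N, or if a joint passes its speed limit or range.

ROBOT

A 7-joint arm with a two-finger parallel gripper is mounted at the origin on the work surface. World frame = base frame: x ahead of the robot, y to its left, z up, the work surface at z = 0. Lengths are in m, angles in rad, forces in N, time in s.
With the tool pointing down it reaches from about 0.4 to 0.85 m from the base axis. Payload 10.4 kg.
Tool frame: the origin (TCP) lies between the finger pads; the fingertips stand 8 mm ahead of it and the grasp point (between the pads) lies 11 mm behind it; z points along the fingers, x is the direction in which the jaws open and shut, and the axes are right-handed (so a half turn about z gives the same grasp; the last joint's range is limited). The gripper opens to 87 mm and grips with 3 to 60 N. Pads are 19 mm wide; open, the fingers measure 117 mm over their backs; the gripper's body (75 mm by 190 mm) begins 51 mm behind the grasp point.
Start: joints at [1.078, 0.332, -0.065, 1.46, 0.022, 1.35, -0.088], TCP at [0.283, -0.557, 0.231] pointing down, gripper open.
Joint ranges: [-2.6, 2.6], [-0.5, 2.12], [-1.47, 1.34], [0.16, 2.42], [-1.27, 4.41], [0.06, 2.06], [-2.6, 2.6]. Speed limits (rad/s): [2.22, 2.22, 2.79, 2.79, 3.14, 3.14, 3.14].

INTERFACE

Orientations are given as a unit quaternion [x, y, z, w].
In Python, from bench import r, viewer gives the robot as it stands.
- The arm moves only by the tool apply_moves, never from a script. Its argument "increments" is a list of rows, each an object with "grip": the closure in counts, from 0 (fully open) to 255 (shut); "xyz": the shift along the tool's x, y, z in mm, a list of three; "rotation": the turn, a rotation vector about the tool's x, y, z in degrees, a list of three. A call has 1 to 5 rows; each row is the pose to reach, as a shift and turn from the pose measured when the call began, along the tool's axes at that moment; what a row does not reach only later rows make up. A row lasts 1/8 s, in which the tool goes at most 62.5 mm and 10.7 degrees, less where a joint would pass 70% of its speed; a pose out of reach is approached as far as the arm can. A call with a gripper value outside its range is refused whole. The fingers move at their own pace and stop on an object; "squeeze" is the grip in N (left out, the last holds). Time passes only in rows, so rows that repeat a pose let the fingers close. It gives the time, the measured TCP pose, the force and the opening at its end, in the units of the state.
- r.read_state(): the state, without advancing time (a new reading comes with each control period).
- viewer.camera(name): name is "side" or "top"; returns a dict with "img" (384x512x3 uint8, blue, green, red), "range_z" (384x512 float32, m along the optical axis (not along the pixel's ray), 0 where there is no reading), "vertical_fov" (degrees; the focal length in pixels is half the picture's height over the tangent of half this angle, whatever the lens; pixels are square), "cx", "cy" (the principal point, pixels), "D" ([k1, k2, p1, p2, k3] as OpenCV has them; the pictures are not rectified), "rvec" (rotation vector, rad) and "tvec" (3), from world to camera coordinates, as OpenCV has them. Camera axes: x right, y down, z forward; pixel columns grow to the right and rows downward; lengths in m; the calibration is good to about 2 mm. A picture is of the moment at which its call begins.
- r.close_job(): hands the job in, once; it reports no verdict.
The state is a dict: "time": time; "joint_positions": joint angles; "joint_vel": joint speeds; "joint_torque": joint torques, N m; "ee_pos": TCP position; "eef_rot": TCP orientation; "ft_force": force on the tool from outside, world axes, zero at the start; "torque": the same for the moment, N m; "width": finger opening in m.
Only numpy, scipy, OpenCV 4.12 (cv2) and the standard library are available. Lean on these libraries where they do the work, as an engineer would, in place of code of your own. Each camera call takes 0.05 s, during which the arm holds its last target.

## Working session

There is one attempt and no reset: what is moved stays moved. The work goes in short steps, Python scripts to look and compute and a tool call to move; the robot and the scene stay as the last step left them, time stands still between calls to the robot, and variables do not carry over. Pictures are saved under pics/ and viewed, and the job is handed in when it is done.

Besides the shell and the picture viewer there is one more tool, called after "Request:" as a command line: name --argument value ..., lists and objects as JSON in quotes. apply_moves: Moves the arm, as the interface text tells. Its arguments: {"type":"object","properties":{"increments":{"type":"array","items":{"type":"object","properties":{"grip":{"type":"number"},"xyz":{"type":"array","items":{"type":"number"}},"rotation":{"type":"array","items":{"type":"number"}}}}},"squeeze":{"type":"number"}},"required":["increments"]}

```bash
mkdir -p pics; ls; python3 - <<'E'
from bench import r, viewer
import cv2, numpy as np
s=r.read_state(); print(s)
for n in ("side","top"):
    d=viewer.camera(n); cv2.imwrite(f"pics/{n}0.png",d["img"]); np.savez(f"{n}0.npz",**d)
    print(n,d["vertical_fov"],d["cx"],d["cy"],d["D"],d["rvec"],d["tvec"])
E
```

```text
pics
{'time': 0.0, 'joint_positions': array([ 1.07838409,  0.33282902, -0.0647264 ,  1.46093854,  0.0216294 ,
        1.34987808, -0.088475  ]), 'joint_vel': array([ 0.00010271, -0.00080981, -0.00097628,  0.00116011, -0.00028676,
       -0.00154566, -0.00105418]), 'joint_torque': array([-5.19335674e-05, -6.23254251e+01,  2.41663295e-02, -3.89896238e+01,
       -6.14286494e-02,  3.98886530e-02,  1.67861240e-04]), 'ee_pos': array([ 0.28278434, -0.55695574,  0.22978208]), 'eef_rot': array([ 8.52287264e-01, -5.23073570e-01, -5.98594876e-04, -3.18655055e-04]), 'ft_force': array([-0.42406535, -0.35946422,  0.21625782]), 'torque': array([-0.00303952,  0.0637685 , -0.02209392]), 'width': 0.08695073902284274}
side 52.45669484044292 254.4740305901435 190.29112386409042 [0.0392979 0.        0.        0.        0.       ] [ 0.2746573  -2.77214281  1.24989044] [0.56891763 0.13259469 0.97195057]
top 47.754305920805045 255.18438705841334 186.23820257545287 [-0.10790057  0.          0.          0.          0.        ] [ 2.10833244 -2.16232746  0.15971661] [0.04735832 0.56898619 0.92069366]
```

View pics/side0.png

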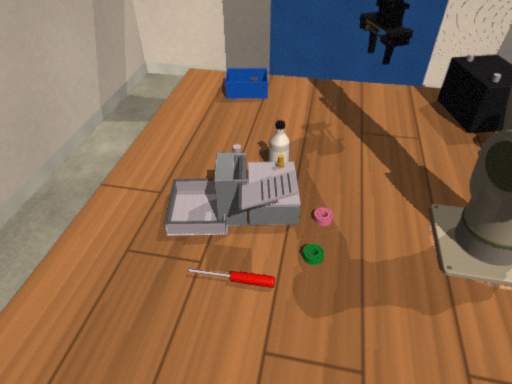

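View pics/top0.png

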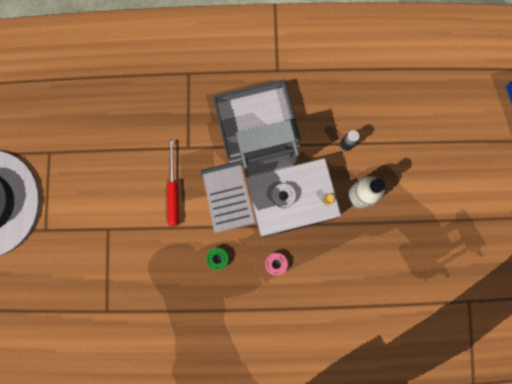

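Top view: the washer is at about (255,165), bearing at (284,194), plug at (330,199), pedal at (228,197) and driver at (172,185). I'll enlarge it.

```bash
cat > h.py <<'E'
import cv2, numpy as np
from scipy.spatial.transform import Rotation as R
def K(d):
    f=d["img"].shape[0]/2/np.tan(np.radians(float(d["vertical_fov"]))/2)
    return np.array([[f,0,float(d["cx"])],[0,f,float(d["cy"])],[0,0,1]])
def ray(d,uv):
    p=cv2.undistortPoints(np.array(uv,float).reshape(-1,1,2),K(d),np.array(d["D"],float)).reshape(-1,2)
    M=cv2.Rodrigues(np.array(d["rvec"],float))[0]; t=np.array(d["tvec"],float).ravel()
    return -M.T@t, np.c_[p,np.ones(len(p))]@M, p, M, t
def atz(d,uv,z):
    c,v,*_=ray(d,uv); s=(z-c[2])/v[:,2]; return c+s[:,None]*v
def cloud(d):
    h,w=d["range_z"].shape
    vv,uu=np.mgrid[:h,:w]; c,v,*_=ray(d,np.c_[uu.ravel(),vv.ravel()])
    return (c+v*d["range_z"].reshape(-1,1)).reshape(h,w,3)
def proj(d,X):
    return cv2.projectPoints(np.array(X,float).reshape(-1,1,3),np.array(d["rvec"],float),np.array(d["tvec"],float),K(d),np.array(d["D"],float))[0].reshape(-1,2)
E
python3 - <<'E'
import numpy as np,cv2
from h import *
d=dict(np.load("top0.npz")); P=cloud(d)
for uv in [(284,182),(300,215),(330,199),(284,194),(275,190),(255,230),(228,197),(240,225),(270,140),(100,200),(172,190),(215,175),(365,190),(350,140)]:
    print(uv,P[uv[1],uv[0]].round(4))
c=d["img"][70:280,190:400]; cv2.imwrite("pics/topc.png",cv2.resize(c,None,fx=2.8,fy=2.8,interpolation=cv2.INTER_CUBIC))
z=P[...,2]; m=((z>0.065)&(z<0.085))
zz=np.clip(z/0.2*255,0,255).astype(np.uint8)
cv2.imwrite("pics/topz.png",cv2.resize(cv2.applyColorMap(zz[70:280,190:400],cv2.COLORMAP_JET),None,fx=2.8,fy=2.8,interpolation=cv2.INTER_NEAREST))
E
```

```text
(284, 182) [ 0.5735 -0.0299  0.0716]
(300, 215) [ 0.5006 -0.0615  0.0742]
(330, 199) [ 0.529  -0.1217  0.109 ]
(284, 194) [ 0.5459 -0.0284  0.0812]
(275, 190) [ 0.5524 -0.0088  0.0984]
(255, 230) [ 0.4756  0.0362 -0.0027]
(228, 197) [0.5311 0.0854 0.1654]
(240, 225) [0.4746 0.0622 0.1894]
(270, 140) [6.443e-01 4.000e-04 1.601e-01]
(100, 200) [5.538e-01 4.006e-01 2.000e-04]
(172, 190) [0.5689 0.2226 0.0283]
(215, 175) [0.5785 0.1121 0.1477]
(365, 190) [ 0.5444 -0.1934  0.1194]
(350, 140) [ 0.6617 -0.1776  0.0798]
```

View pics/topc.png

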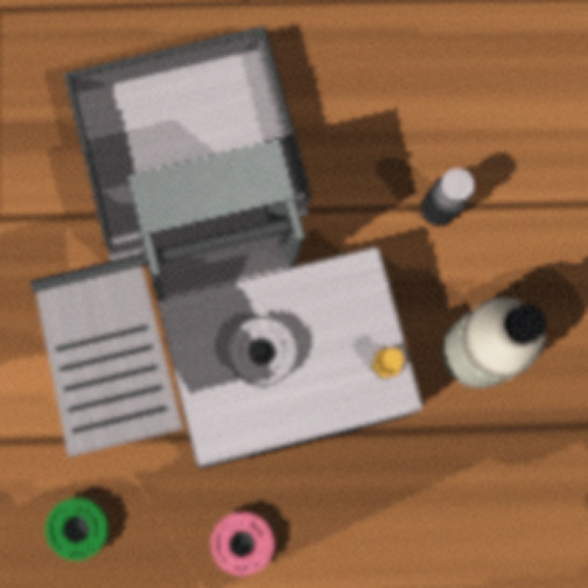

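View pics/topz.png

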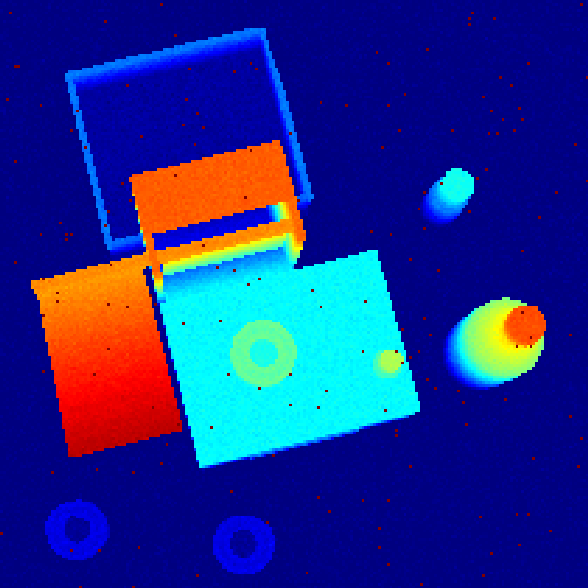

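```bash
cat >> h.py <<'E'
def fit(d):
    P=cloud(d)
    c=lambda a:np.array(a)/2.8+[190,70]-0.3
    # corners: deck FL, FR, BR ; roof FL.. ; pedal end
    W=[(-150,56,75),(-150,-120,75),(-20,-120,75),(60,56,157),(60,-56,157),(-126.5,140,187.5),(-126.5,62,187.5)]
    U=c([(200,467),(420,411),(377,249),(131,177),(279,141),(70,457),(182,430)])
    return np.array(W)/1000.,U
E
python3 - <<'E'
import numpy as np,cv2
from h import *
from scipy.optimize import least_squares
d=dict(np.load("top0.npz")); P=cloud(d)
W,U=fit(d)
def tr(p,W): 
    c,s=np.cos(p[2]),np.sin(p[2]); return np.c_[p[0]+c*W[:,0]-s*W[:,1],p[1]+s*W[:,0]+c*W[:,1],W[:,2]]
f=lambda p:(proj(d,tr(p,W))-U).ravel()
s=least_squares(f,[0.62,0,0.2]); print(s.x,np.degrees(s.x[2]));print(f(s.x).reshape(-1,2).round(2))
z=P[...,2]; m=(abs(z-0.075)<0.005)&(P[...,0]>.4)&(P[...,0]<.65)&(P[...,1]<.06)&(P[...,1]>-.16)
q=P[m]; 
p=s.x; c,sn=np.cos(p[2]),np.sin(p[2]); loc=lambda X:np.c_[c*(X[:,0]-p[0])+sn*(X[:,1]-p[1]),-sn*(X[:,0]-p[0])+c*(X[:,1]-p[1])]
l=loc(q); print("deck ext",np.percentile(l,[.5,99.5],axis=0).round(4))
# bearing
m=(abs(z-0.095)<0.006)&(abs(P[...,0]-.546)<.04)&(abs(P[...,1]+.03)<.04)
vu=np.argwhere(m); b=P[m]; (cx,cy),rr=cv2.minEnclosingCircle(vu[:,::-1].astype(np.float32)); print("ring",cx,cy,rr)
B=atz(d,[(cx,cy)],0.095); print("bearing",B, loc(B), "cloud mid",(np.percentile(b,1,axis=0)+np.percentile(b,99,axis=0))/2)
for n,px,h in (("plug",(390,362),.109),): 
    X=atz(d,[np.array(px)/2.8+[190,70]-.3],h); print(n,X,loc(X))
np.save("pose.npy",p)
for n,xyz in dict(pedal=(-112.8,101,184),origin=(0,0,0)).items():
    print(n,tr(p,np.array([xyz])/1000.))
E
```

```text
[0.61512784 0.00127244 0.21891358] 12.542824359337706
[[-0.26  0.25]
 [ 0.97  0.1 ]
 [ 0.28  0.28]
 [-0.9   0.08]
 [ 0.16 -0.08]
 [-0.34 -0.09]
 [ 0.17 -0.5 ]]
deck ext [[-0.1482 -0.1178]
 [-0.014   0.055 ]]
ring 283.48516845703125 195.4525146484375 11.818255424499512
bearing [[ 0.54090514 -0.02638012  0.095     ]] [[-0.07845658 -0.01087371]] cloud mid [ 0.54110598 -0.02641047  0.09427681]
plug [[ 0.52913194 -0.11960278  0.109     ]] [[-0.1101939  -0.09931474]]
pedal [[0.48308583 0.07536527 0.184     ]]
origin [[0.61512784 0.00127244 0.        ]]
```

```bash
python3 - <<'E'
import numpy as np,cv2
from h import *
d=dict(np.load("side0.npz")); 
a=cv2.resize(d["img"][0:75,345:425],None,fx=7,fy=7,interpolation=cv2.INTER_CUBIC); cv2.imwrite("pics/grip.png",a)
cv2.imwrite("pics/sidec.png",cv2.resize(d["img"][130:250,150:350],None,fx=4,fy=4,interpolation=cv2.INTER_CUBIC))
E
cat >> h.py <<'E'
def wpose():
    p=np.load("pose.npy"); return R.from_euler('z',p[2]), np.array([p[0],p[1],0])
def plan(s,front,tilt=12.,up=0,off=49.):
    """front=(xf,ypush,zf) mm in washer frame: mid of front bottom edge of the push finger; prints tool increments"""
    Rw,o=wpose(); t=np.radians(tilt)
    z=np.array([np.sin(t),0,-np.cos(t)]); x=np.array([0,-1.,0]); y=np.cross(z,x)
    Rt=Rw*R.from_matrix(np.c_[x,y,z])
    tcp=np.array(front,float)-z*8+y*9.5-x*off+np.array([0,0,up])
    tcp=o+Rw.apply(tcp/1000)
    R0=R.from_quat(s["eef_rot"])
    dx=R0.inv().apply(tcp-s["ee_pos"])*1000; dr=(R0.inv()*Rt).as_rotvec(degrees=True)
    print("front",front,"tcp",tcp.round(4),"xyz",dx.round(1),"rot",dr.round(2))
def where(s,off=49.):
    Rw,o=wpose(); Rt=R.from_quat(s["eef_rot"]); 
    M=(Rw.inv()*Rt).as_matrix(); q=Rw.inv().apply(s["ee_pos"]-o)*1000
    for n,sg in(("push",1),("pedal",-1)): print(n,"front edge",(q+M[:,2]*8-M[:,1]*9.5+sg*off*M[:,0]).round(1))
    print("t",s["time"],"F",np.round(s["ft_force"],2),"w",round(float(s["width"]),4),"tilt",np.degrees(np.arcsin(M[0,2])).round(1))
E
python3 - <<'E'
from h import *
from bench import r
s=r.read_state(); where(s)
plan(s,(-110,-11,87),up=150); plan(s,(-110,-11,87))
E
```

```text
push front edge [-424.3 -517.9  221.8]
pedal front edge [-448.6 -422.9  221.9]
t 0.1 F [ 0.4  -0.24 -1.  ] w 0.0869 tilt -0.0
front (-110, -11, 87) tcp [0.4888 0.0121 0.2429] xyz [-414.2 -441.3  -12.5] rot [11.95  1.58 14.32]
front (-110, -11, 87) tcp [0.4888 0.0121 0.0929] xyz [-414.  -441.3  137.5] rot [11.95  1.58 14.32]
```

View pics/grip.png

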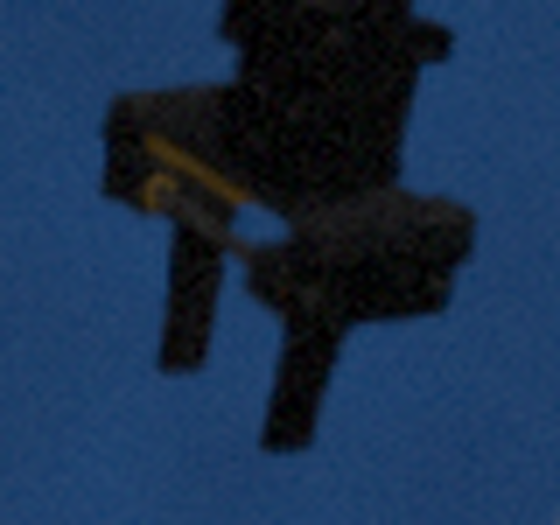

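View pics/sidec.png

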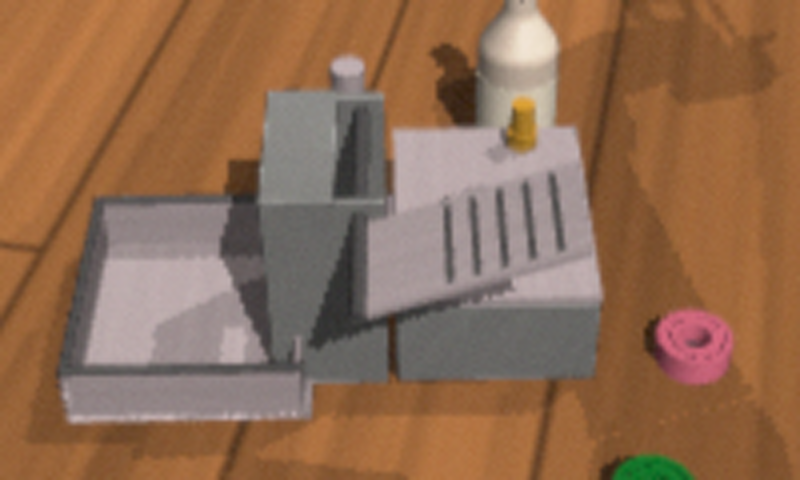

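The pictures show two plain straight fingers. The shut pedal slopes up towards the robot, with the bearing on the deck behind it. I'll move to a point above the pressing position.

Request:
apply_moves --increments '[{"grip": 0, "xyz": [-35, -40, -6], "rotation": [1, 0, 1]}, {"grip": 0, "xyz": [-75, -80, -12], "rotation": [2, 0, 3]}, {"grip": 0, "xyz": [-115, -120, -12], "rotation": [4, 0.5, 4]}, {"grip": 0, "xyz": [-155, -160, -12], "rotation": [5, 0.7, 6]}, {"grip": 0, "xyz": [-195, -200, -12], "rotation": [6, 0.8, 7]}]'

```text
time: 0.72
ee_pos: [0.373, -0.2907, 0.2419]
eef_rot: [0.817, -0.574, 0.033, -0.041]
ft_force: [0.7, -0.7, 0.7]
width: 0.0871
```

```bash
sed -i 's/off=49\./off=51./' h.py; python3 - <<'E'
from h import *
from bench import r
s=r.read_state(); where(s)
plan(s,(-110,-11,87),up=130)
E
```

```text
push front edge [-283.1 -281.7  235.2]
pedal front edge [-296.  -180.6  234.6]
t 0.725 F [ 0.7  -0.65  0.66] w 0.0871 tilt 6.0
front (-110, -11, 87) tcp [0.4884 0.014  0.2229] xyz [-247.6 -208.9   39.7] rot [5.93 0.8  7.26]
```

Request:
apply_moves --increments '[{"grip": 0, "xyz": [-45, -38, 4], "rotation": [1, 0, 1]}, {"grip": 0, "xyz": [-90, -76, 8], "rotation": [2, 0.2, 3]}, {"grip": 0, "xyz": [-135, -114, 15], "rotation": [3.5, 0.4, 4]}, {"grip": 0, "xyz": [-180, -152, 22], "rotation": [5, 0.6, 6]}, {"grip": 0, "xyz": [-220, -186, 30], "rotation": [5.9, 0.8, 7.3]}]'

```text
time: 1.35
ee_pos: [0.4755, -0.0179, 0.2302]
eef_rot: [0.775, -0.623, 0.066, -0.082]
ft_force: [0.6, -0.1, 0.6]
width: 0.0868
```

```bash
python3 - <<'E'
from h import *
from bench import r
s=r.read_state(); where(s)
plan(s,(-110,-11,87),up=120)
E
```

```text
push front edge [-129.5  -39.5  224.3]
pedal front edge [-129.4   62.5  224.3]
t 1.35 F [ 0.58 -0.07  0.55] w 0.0868 tilt 12.0
front (-110, -11, 87) tcp [0.4884 0.014  0.2129] xyz [-28.5 -15.4  21. ] rot [-0.02 -0.03 -0.07]
```

Request:
apply_moves --increments '[{"grip": 0, "xyz": [-15, -8, 10], "rotation": [0, 0, 0]}, {"grip": 0, "xyz": [-28.5, -15.5, 20], "rotation": [0, 0, 0]}, {"grip": 0, "xyz": [-28.5, -15.5, 20], "rotation": [0, 0, 0]}]'

```text
time: 1.72
ee_pos: [0.4878, 0.0151, 0.2132]
eef_rot: [0.776, -0.622, 0.065, -0.081]
ft_force: [0.1, 0.0, 0.4]
width: 0.0869
```

```bash
cat > snap.py <<'E'
import sys
from h import *
from bench import r, viewer
k=sys.argv[1]
for n,(a,b,c,e) in dict(side=(110,260,150,350),top=(70,280,190,400)).items():
    d=viewer.camera(n); np.savez(f"{n}{k}.npz",**d)
    cv2.imwrite(f"pics/{n}_{k}.png",cv2.resize(d["img"][a:b,c:e],None,fx=2.8,fy=2.8,interpolation=cv2.INTER_CUBIC))
s=r.read_state(); where(s)
for a in sys.argv[2:]:
    plan(s,eval(a))
E
python3 snap.py 1 "(-110,-11,140)" "(-110,-11,87)"
```

```text
push front edge [-110.6  -11.5  208. ]
pedal front edge [-110.4   90.5  208. ]
t 1.825 F [-0.28 -0.56  0.22] w 0.0872 tilt 12.0
front (-110, -11, 140) tcp [0.4884 0.014  0.1459] xyz [-0.5 13.7 66.6] rot [ 0.   -0.03 -0.08]
front (-110, -11, 87) tcp [0.4884 0.014  0.0929] xyz [ -0.5  24.7 118.4] rot [ 0.   -0.03 -0.08]
```

View pics/side_1.png

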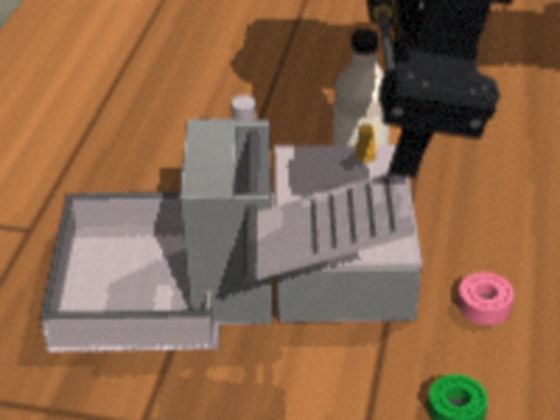

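View pics/top_1.png

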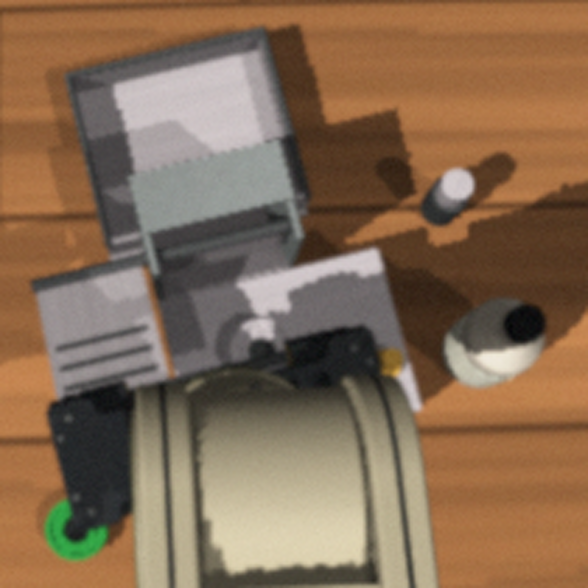

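The pedal finger is above the pedal's free end (side view about (400,165)), in line with the bearing. I'll press down now.

Request:
apply_moves --increments '[{"grip": 0, "xyz": [-0.5, 3, 15], "rotation": [0, 0, 0]}, {"grip": 0, "xyz": [-0.5, 6, 28], "rotation": [0, 0, 0]}, {"grip": 0, "xyz": [-0.5, 8.5, 41], "rotation": [0, 0, 0]}, {"grip": 0, "xyz": [-0.5, 11, 54], "rotation": [0, 0, 0]}, {"grip": 0, "xyz": [-0.5, 13.5, 66.5], "rotation": [0, 0, 0]}]'

```text
time: 2.45
ee_pos: [0.4884, 0.0141, 0.145]
eef_rot: [0.775, -0.623, 0.065, -0.081]
ft_force: [0.4, -1.1, 1.2]
width: 0.0868
```

```bash
python3 snap.py 2 "(-110,-11,87)" 
```

```text
push front edge [-110.5  -10.9  138.6]
pedal front edge [-110.3   91.1  138.7]
t 2.55 F [-1.94 -0.79  1.85] w 0.0873 tilt 11.9
front (-110, -11, 87) tcp [0.4884 0.014  0.0929] xyz [ 0.2 10.3 50.6] rot [ 0.09  0.02 -0.09]
```

View pics/side_2.png

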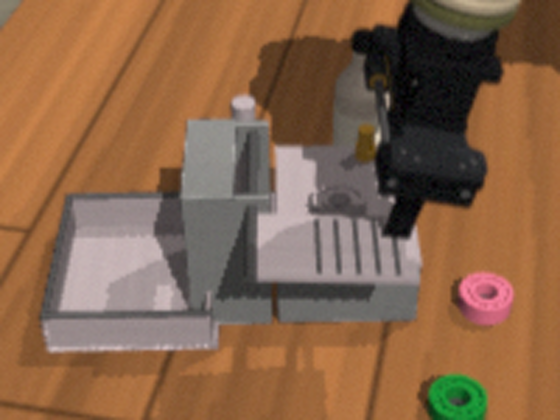

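The pedal is now about level under the finger (side view (398,232)), and the bearing at (340,200) hasn't moved. I'll keep pressing down.

Request:
apply_moves --increments '[{"grip": 0, "xyz": [0, 2, 11], "rotation": [0, 0, 0]}, {"grip": 0, "xyz": [0, 4.5, 22], "rotation": [0, 0, 0]}, {"grip": 0, "xyz": [0, 6.5, 33], "rotation": [0, 0, 0]}, {"grip": 0, "xyz": [0, 9, 43], "rotation": [0, 0, 0]}, {"grip": 0, "xyz": [0, 10.3, 50.5], "rotation": [0, 0, 0]}]'

```text
time: 3.18
ee_pos: [0.4881, 0.0142, 0.0923]
eef_rot: [0.775, -0.623, 0.065, -0.081]
ft_force: [-0.0, 0.1, 1.3]
width: 0.0876
```

```bash
python3 snap.py 3 "(-110,-11,87)" "(-70,-11,87)"  "(-30,-11,87)"
```

```text
push front edge [-110.8  -10.7   86. ]
pedal front edge [-110.6   91.3   86.2]
t 3.275 F [-1.35 -0.12  2.13] w 0.0869 tilt 11.8
front (-110, -11, 87) tcp [0.4884 0.014  0.0929] xyz [ 0.3 -0.8 -0.7] rot [ 0.18  0.05 -0.09]
front (-70, -11, 87) tcp [0.5274 0.0227 0.0929] xyz [  0.2 -40.    7.5] rot [ 0.18  0.05 -0.09]
front (-30, -11, 87) tcp [0.5665 0.0314 0.0929] xyz [  0.2 -79.1  15.7] rot [ 0.18  0.05 -0.09]
```

View pics/side_3.png

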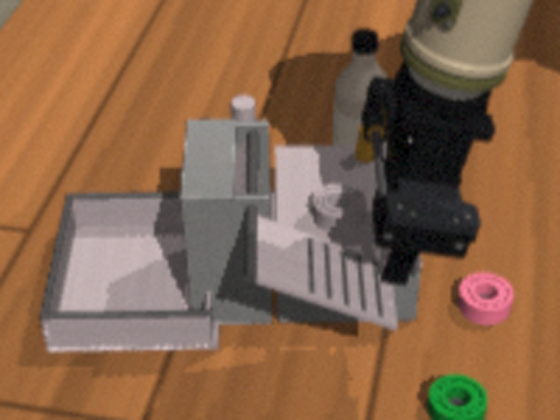

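View pics/top_3.png

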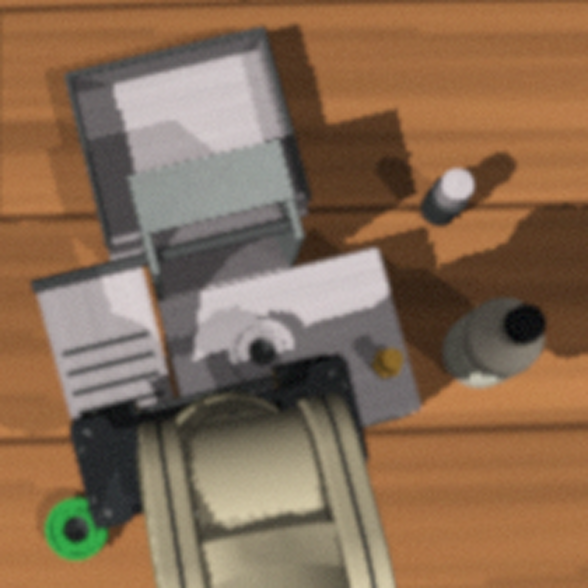

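The pedal is held well down (side view (395,280)) and the bearing is still at its start, top view (263,350). Now I'll push inwards.

Request:
apply_moves --increments '[{"grip": 0, "xyz": [0.2, -8, 1], "rotation": [0, 0, 0]}, {"grip": 0, "xyz": [0.2, -15, 2.5], "rotation": [0, 0, 0]}, {"grip": 0, "xyz": [0.2, -22, 4], "rotation": [0, 0, 0]}, {"grip": 0, "xyz": [0.2, -31, 5.5], "rotation": [0, 0, 0]}, {"grip": 0, "xyz": [0.2, -40, 7.5], "rotation": [0, 0, 0]}]'

```text
time: 3.9
ee_pos: [0.5276, 0.0229, 0.0926]
eef_rot: [0.776, -0.623, 0.064, -0.08]
ft_force: [-5.7, -1.0, 0.7]
width: 0.0871
```

```bash
python3 snap.py 4 "(-45,-11,87)"  "(-30,-11,87)"
```

```text
push front edge [-69.1 -10.8  87. ]
pedal front edge [-69.   91.2  87.1]
t 4.0 F [-3.28 -1.47  3.01] w 0.0869 tilt 11.9
front (-45, -11, 87) tcp [0.5518 0.0282 0.0929] xyz [  0.2 -23.5   5. ] rot [ 0.15  0.08 -0.07]
front (-30, -11, 87) tcp [0.5665 0.0314 0.0929] xyz [  0.1 -38.2   8.1] rot [ 0.15  0.08 -0.07]
```

View pics/side_4.png

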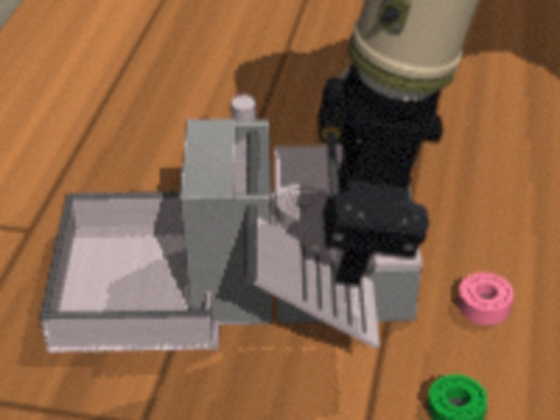

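View pics/top_4.png

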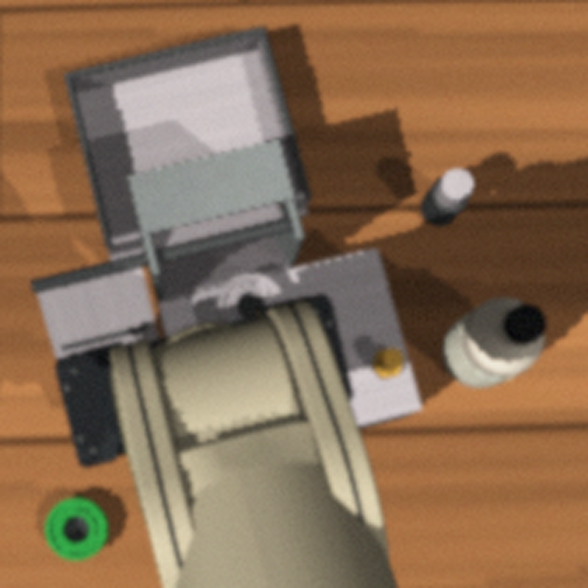

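The bearing is being pushed straight: its centre is now at top view (250,303), about 44 mm before the axle. The pedal is still held. I'll go on to the sill.

Request:
apply_moves --increments '[{"grip": 0, "xyz": [0.2, -8, 1.7], "rotation": [0, 0, 0]}, {"grip": 0, "xyz": [0.2, -16, 3.4], "rotation": [0, 0, 0]}, {"grip": 0, "xyz": [0.2, -24, 5], "rotation": [0, 0, 0]}, {"grip": 0, "xyz": [0.2, -31, 6.6], "rotation": [0, 0, 0]}, {"grip": 0, "xyz": [0.2, -38, 8], "rotation": [0, 0, 0]}]'

```text
time: 4.62
ee_pos: [0.5652, 0.031, 0.092]
eef_rot: [0.776, -0.623, 0.063, -0.08]
ft_force: [-7.3, -1.3, -0.3]
width: 0.087
```

```bash
python3 snap.py 5 "(-24,-11,87)"  "(-18,-11,87)"
```

```text
push front edge [-30.9 -11.1  86.2]
pedal front edge [-30.8  90.9  86.3]
t 4.725 F [-6.52 -1.23  0.71] w 0.0871 tilt 11.7
front (-24, -11, 87) tcp [0.5723 0.0327 0.0929] xyz [-0.1 -6.8  0.7] rot [ 0.28  0.09 -0.06]
front (-18, -11, 87) tcp [0.5782 0.034  0.0929] xyz [ -0.1 -12.7   1.9] rot [ 0.28  0.09 -0.06]
```

View pics/side_5.png

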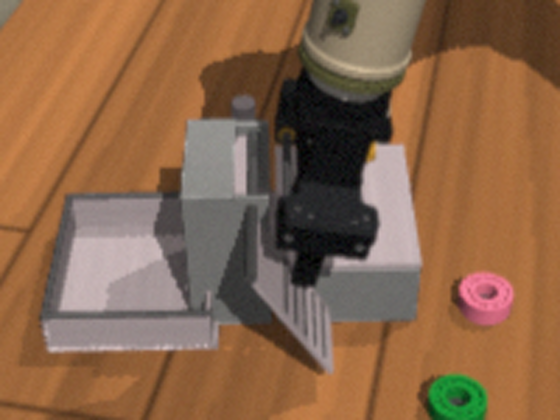

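View pics/top_5.png

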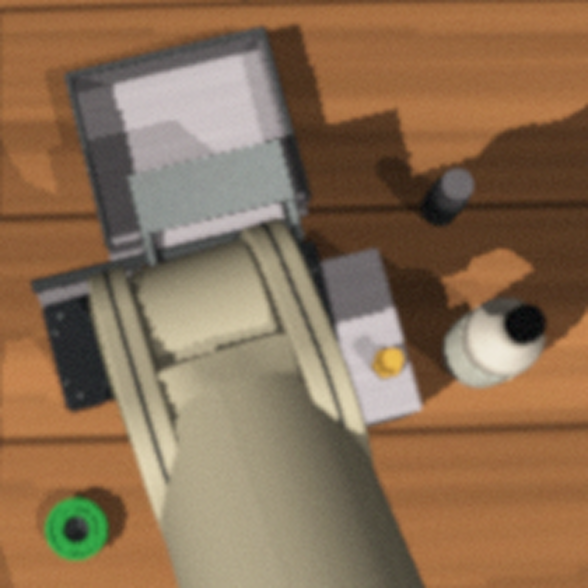

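The bearing is hidden under the gripper and isn't in the basket yet. I'll push on in small steps.

Request:
apply_moves --increments '[{"grip": 0, "xyz": [0, -4, 0.8], "rotation": [0, 0, 0]}, {"grip": 0, "xyz": [0, -7, 1.2], "rotation": [0, 0, 0]}, {"grip": 0, "xyz": [0, -9, 1.5], "rotation": [0, 0, 0]}, {"grip": 0, "xyz": [0, -9, 1.5], "rotation": [0, 0, 0]}]'

```text
time: 5.22
ee_pos: [0.5729, 0.0328, 0.0912]
eef_rot: [0.776, -0.623, 0.062, -0.079]
ft_force: [-7.3, -1.7, -2.4]
width: 0.0871
```

```bash
python3 snap.py 6 "(-24,-11,87)"  "(-18,-11,87)"
```

```text
push front edge [-23.5 -11.1  85.2]
pedal front edge [-23.5  90.9  85.4]
t 5.325 F [-7.82 -2.2  -2.3 ] w 0.0867 tilt 11.5
front (-24, -11, 87) tcp [0.5723 0.0327 0.0929] xyz [-0.1  0.2 -1.7] rot [ 0.5   0.1  -0.03]
front (-18, -11, 87) tcp [0.5782 0.034  0.0929] xyz [-0.1 -5.7 -0.5] rot [ 0.5   0.1  -0.03]
```

View pics/side_6.png

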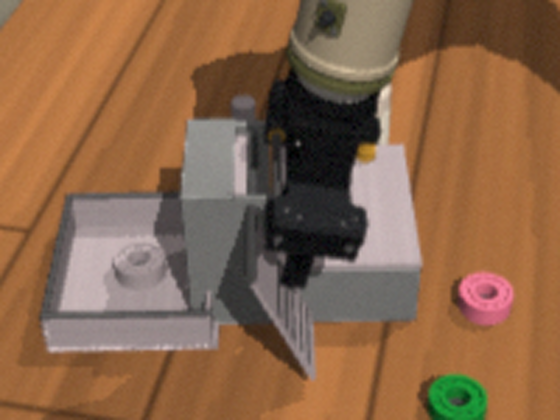

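View pics/top_6.png

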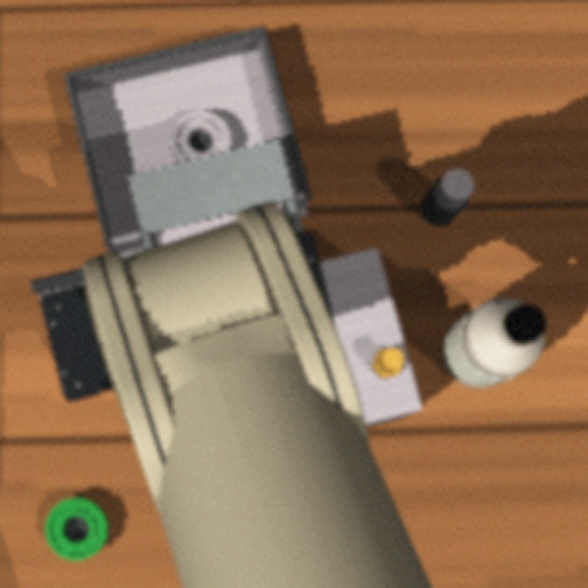

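The bearing lies in the basket (top view (201,139)) and the pedal is still held. I'll retrace the path, so the flap follows the finger shut.

Request:
apply_moves --increments '[{"grip": 0, "xyz": [0, 16, -4], "rotation": [0, 0, 0]}, {"grip": 0, "xyz": [0, 33, -8], "rotation": [0, 0, 0]}, {"grip": 0, "xyz": [0, 50, -12], "rotation": [0, 0, 0]}, {"grip": 0, "xyz": [0, 66, -16], "rotation": [0, 0, 0]}, {"grip": 0, "xyz": [0, 80, -19], "rotation": [0, 0, 0]}]'

```text
time: 5.95
ee_pos: [0.4935, 0.0151, 0.095]
eef_rot: [0.776, -0.623, 0.063, -0.08]
ft_force: [-0.6, 1.1, 4.3]
width: 0.0871
```

```bash
python3 - <<'E'
from h import *
from bench import r
s=r.read_state(); where(s)
plan(s,(-105,-11,150));plan(s,(-108,-11,230))
E
```

```text
push front edge [-104.8  -11.1   89. ]
pedal front edge [-104.8   90.9   89.1]
t 5.95 F [-0.58  1.14  4.26] w 0.0871 tilt 11.7
front (-105, -11, 150) tcp [0.4933 0.0151 0.1559] xyz [ -0.2 -12.1 -59.7] rot [ 0.31  0.07 -0.03]
front (-108, -11, 230) tcp [0.4903 0.0145 0.2359] xyz [  -0.3  -25.4 -138.6] rot [ 0.31  0.07 -0.03]
```

Request:
apply_moves --increments '[{"grip": 0, "xyz": [0, -4, -20], "rotation": [0, 0, 0]}, {"grip": 0, "xyz": [0, -8, -40], "rotation": [0, 0, 0]}, {"grip": 0, "xyz": [0, -12, -60], "rotation": [0, 0, 0]}, {"grip": 0, "xyz": [0, -16, -80], "rotation": [0, 0, 0]}, {"grip": 0, "xyz": [0, -19, -98], "rotation": [0, 0, 0]}]'

```text
time: 6.58
ee_pos: [0.4929, 0.0149, 0.196]
eef_rot: [0.776, -0.622, 0.064, -0.08]
ft_force: [1.2, -0.0, 0.9]
width: 0.0869
```

Request:
apply_moves --increments '[{"grip": 0, "xyz": [0, -4, -25], "rotation": [0, 0, 0]}, {"grip": 0, "xyz": [0, -8, -50], "rotation": [0, 0, 0]}, {"grip": 0, "xyz": [0, 15, -65], "rotation": [0, 0, 0]}, {"grip": 0, "xyz": [0, 40, -70], "rotation": [0, 0, 0]}, {"grip": 0, "xyz": [0, 40, -70], "rotation": [0, 0, 0]}]'

```text
time: 7.2
ee_pos: [0.44, 0.0027, 0.2566]
eef_rot: [0.776, -0.623, 0.065, -0.08]
ft_force: [0.9, -0.3, 0.1]
width: 0.0873
```

```bash
python3 snap.py 7; python3 - <<'E'
from h import *
d=dict(np.load("top7.npz"));P=cloud(d);Rw,o=wpose()
c=np.array([201,139])/2.8+[190,70]-.3
print("bearing local",Rw.inv().apply(atz(d,[c],.026)-o))
L=Rw.inv().apply(P.reshape(-1,3)-o)
m=(abs(L[:,1]-101)<1000)&(L[:,1]>.065)&(L[:,1]<.138)&(L[:,0]<-.03)&(L[:,0]>-.07)&(L[:,2]>.05)&(L[:,2]<.2)
q=np.polyfit(L[m,0],L[m,2],1);print("pedal slope deg",np.degrees(np.arctan(-q[0])),m.sum())
E
```

```text
push front edge [-158.5  -11.3  250.7]
pedal front edge [-158.5   90.7  250.7]
t 7.3 F [0.07 0.38 0.87] w 0.0868 tilt 11.9
bearing local [[ 0.11572104 -0.01218824  0.026     ]]
pedal slope deg 20.258935277579408 712
```

View pics/side_7.png

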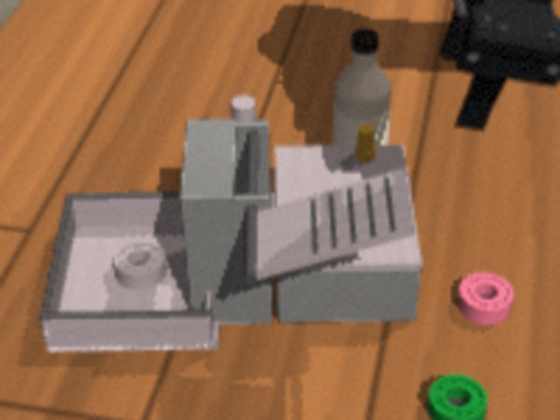

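View pics/top_7.png

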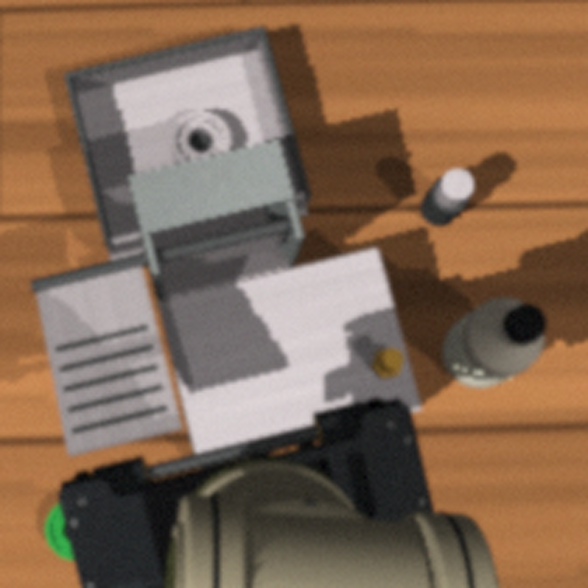

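The bearing is at rest in the basket at (201,139). The pedal slope is 20.3 degrees, so the flap is shut. The gripper is clear, so I'll hand in.

```bash
python3 - <<'E'
from bench import r
print(r.close_job())
E
```

```text
the job is handed in; nothing more can be done
None
```

The bearing is in the basket, the flap is shut and the job is handed in, at about 7.3 s of robot time. No verdict is reported on hand-in.

- **Pressing and pushing:** I tilted the open gripper 12° and pressed the pedal to about 86 mm height with the left fingertip, which by the geometry puts the flap at roughly 0.8 rad. With the pedal held, the right fingertip pushed the bearing straight along the deck and over the sill. I then retraced the path so the flap swung shut with the finger.
- **Bearing:** it lies in the basket about 116 mm beyond the axle and 12 mm right of the middle. It was at the same pixel in two pictures about 2 s apart.
- **Flap:** the pedal slope measures 20.3°, matching the shut 20°. I didn't measure the flap itself, and its angle during the push is worked out from the fingertip position.
- **Other parts:** the plug, bottle and socket stand where they were in the last top view. The screwdriver was outside the later picture crops, so I didn't check it again, but the arm never went near it.
- **Robot:** the gripper is clear of everything, and the force readings at the end were under 1 N. The highest force I read along the way was about 8 N.

None of these checks failed or disagreed. The bearing was hidden under the gripper as it crossed the sill, so I didn't see it tip over.

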